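# Put the setting rings away in their cases

### The arm

A 6-joint arm with a two-finger parallel gripper is mounted at the origin on the work surface. World frame = base frame: x ahead of the robot, y to its left, z up, the work surface at z = 0. Lengths are in mm, angles in degrees, forces in N, time in s.
With the tool pointing down it reaches from about 300 to 850 mm from the base axis. Payload 4.2 kg.
Tool frame: the origin (TCP) lies midway between the tips of the shut fingers; the grasp point (between the pads) lies 19 mm behind it; z points along the fingers, y is the line along which they close (so a half turn about z gives the same grasp; the last joint's range is limited). The gripper opens to 91 mm and grips with 3 to 60 N. Pads are 32 mm wide; open, the fingers measure 118 mm over their backs; the gripper's body (76 mm by 178 mm) begins 60 mm behind the grasp point.
Start: joints at [-77.75, 18.312, 89.639, -0, 72.044, -1.146], TCP at [133.216, -559.372, 213.976] pointing down, gripper open.
Joint ranges: [-177.97, 177.97], [-48.28, 115.42], [12.27, 149.76], [-77.06, 257.06], [2.81, 150.46], [-146.56, 146.56]. Speed limits (degrees/s): [147.25, 147.25, 180, 180, 180, 180].

### API

Orientations are given as [roll, pitch, yaw] about the fixed x, y, z axes, in that order (R = Rz(yaw) Ry(pitch) Rx(roll)).
In Python, from workcell import env gives the robot as it stands.
- The arm moves only by the tool jog_arm, never from a script. Its argument "steps" is one flat list of numbers, 5 for each row, row after row: the closure, from 0 (fully open) to 1 (shut), then the shift along the tool's x, y, z in cm, then the turn about the tool's z in degrees. A call has 1 to 20 rows; each row is the pose to reach, as a shift and turn from the pose commanded when the call began, along the tool's axes at that moment; what a row does not reach only later rows make up. A row lasts 1/10 s, in which the tool goes at most 50 mm and 8.59 degrees, less where a joint would pass 70% of its speed; a pose out of reach is approached as far as the arm can. A call with a gripper value outside its range is refused whole. The fingers move at their own pace and stop on an object; "force" is the grip in N (left out, the last holds). Time passes only in rows, so rows that repeat a pose let the fingers close. It gives the time, the measured TCP pose, the force and the opening at its end, in the units of the state.
- env.state(): the state, without advancing time (a new reading comes with each control period).
- env.grab_frame(name): name is "side" or "top"; returns the picture (400x640x3 uint8, red, green, blue); there is no depth.
- env.camera_params(name): a dict with "fx", "fy", "cx", "cy" (pixels), "k1" (the pictures are not rectified: a ray, as slopes to the right and down, at radius r is drawn at 1 + k1 r^2 times it, then the intrinsics apply), "R" (3x3) and "t" (3): a world point X has camera coordinates R X + t. Camera axes: x right, y down, z forward; pixel columns grow to the right and rows downward; lengths in mm; the calibration is good to about 2 mm. A picture is of the moment at which its call begins. camera_params takes no time and is no camera call.
- env.job_done(): hands the job in, once; it reports no verdict.
The state is a dict: "time_s": time; "qpos": joint angles; "qvel": joint speeds; "effort": joint torques, N m; "ee_pos": TCP position; "ee_rot": TCP orientation; "force": force on the tool from outside, world axes, zero at the start; "torque": the same for the moment, N m; "gripper_width": finger opening in mm.
Only numpy, scipy, OpenCV 4.12 (cv2) and the standard library are available. Lean on these libraries where they do the work, as an engineer would, in place of code of your own. Each camera call takes 0.05 s, during which the arm holds its last target. There are 200 camera calls.

### The job

The bore gauge has been zeroed and its four steel setting rings are left stacked on the little granite plate: take the stack apart and put each ring away in the wooden case whose round recess is cut for it, lying flat and fully down on the felt. They are precision rings, so set them down, do not drop them, and leave the bore gauge and the oil can where they are.

Things in the scene. Friction and masses are not known exactly. Their poses are not given: they have to be found in the camera images.
- ring20_center (a point): centre, half-way up, of the steel setting ring of 20 mm outer diameter, 10 mm high, bore 4 mm, about 25 g (top of the stack at the start); z is the ring's axis, so its underside lies 5 mm below this point. Loose.
- ring36_center (a point): centre, half-way up, of the steel setting ring of 36 mm outer diameter, 12 mm high, bore 10 mm, about 90 g (second from the top at the start); z is the ring's axis, so its underside lies 6 mm below this point. Loose.
- ring52_center (a point): centre, half-way up, of the steel setting ring of 52 mm outer diameter, 14 mm high, bore 20 mm, about 200 g (third from the top at the start); z is the ring's axis, so its underside lies 7 mm below this point. Loose.
- ring68_center (a point): centre, half-way up, of the steel setting ring of 68 mm outer diameter, 18 mm high, bore 30 mm, about 410 g (bottom of the stack at the start); z is the ring's axis, so its underside lies 9 mm below this point. Loose. It stands on a fixed black granite plate, 100 x 100 mm and 20 mm high, the other three rings one on another on top of it; its bore is the only one that admits a finger.
- case20_floor (a point): centre of the felt floor of the round recess in the case for the 20 mm ring: lower half of a dark wooden case, square, 54 x 54 mm, 16 mm high, fixed to the bench, lid off. The recess is 4 mm deep and 36 mm wide (8 mm of finger room all round the ring), so the flat top of the case is 4 mm above this point and the seated ring stands 6 mm above it; z is up, x and y run along the sides.
- case36_floor (a point): centre of the felt floor of the round recess in the case for the 36 mm ring: lower half of a dark wooden case, square, 70 x 70 mm, 16 mm high, fixed to the bench, lid off. The recess is 5 mm deep and 52 mm wide (8 mm of finger room all round the ring), so the flat top of the case is 5 mm above this point and the seated ring stands 7 mm above it; z is up, x and y run along the sides.
- case52_floor (a point): centre of the felt floor of the round recess in the case for the 52 mm ring: lower half of a dark wooden case, square, 86 x 86 mm, 16 mm high, fixed to the bench, lid off. The recess is 6 mm deep and 68 mm wide (8 mm of finger room all round the ring), so the flat top of the case is 6 mm above this point and the seated ring stands 8 mm above it; z is up, x and y run along the sides.
- case68_floor (a point): centre of the felt floor of the round recess in the case for the 68 mm ring: lower half of a dark wooden case, square, 102 x 102 mm, 16 mm high, fixed to the bench, lid off. The recess is 7 mm deep and 84 mm wide (8 mm of finger room all round the ring), so the flat top of the case is 7 mm above this point and the seated ring stands 11 mm above it; z is up, x and y run along the sides.
- bore_gauge: dial bore gauge lying flat on the bench at the left, 230 mm long, black dial case 58 mm wide at one end, at most 22 mm high; origin under the middle of its length, x along it. A bystander: leave it alone.
- oil_can: small red oil can with a brass spout, 68 mm wide, 120 mm high, standing on the bench at the right; its spout and lever reach 57 mm out; origin under its middle. A bystander: leave it alone. (Fixed beyond all these, along the far side of the bench, lies a grey cylinder head 107 mm high, its studs reaching in to 0.77 m ahead of the robot.)
Things that resemble listed ones, but are neither listed nor needed, are in the scene too. Leave any blue or pink look-alike of the part that bears ring52_center alone.

How it is judged:
By the outcome, as a careful person would: the job done as asked, in the order asked, and still so for the second after the job is handed in, with the robot touching nothing.
It also fails if it takes over 102 s, if anything falls off the work surface, if the arm or the gripper's body presses on something with over 40 N, if the wrist force passes 120 N, or if a joint passes its speed limit or range.

## Working session

There is one attempt and no reset: what is moved stays moved. The work goes in short steps, Python scripts to look and compute and a tool call to move; the robot and the scene stay as the last step left them, time stands still between calls to the robot, and variables do not carry over. Pictures are saved under pics/ and viewed, on a budget of 14 in all, crops included, one or two more only if the job needs it, and the job is handed in when it is done.

Besides the shell and the picture viewer there is one more tool, called after ">>>" as a command line: name --argument value ..., lists and objects as JSON in quotes. jog_arm: Moves the arm, as the interface text tells. Its arguments: {"type":"object","properties":{"steps":{"type":"array","items":{"type":"number"}},"force":{"type":"number"}},"required":["steps"]}

```bash
mkdir -p pics; python3 - <<'E'
from workcell import env
import cv2,numpy as np
print(env.state())
for n in("side","top"):
    f=env.grab_frame(n); cv2.imwrite(f"pics/{n}0.png",f[:,:,::-1]); p=env.camera_params(n); print(n,p, -np.array(p["R"]).T@np.array(p["t"]))
E
```

```text
{'time_s': 0.0, 'qpos': array([-7.77518636e+01,  1.83527664e+01,  8.97072097e+01,  3.24333385e-04,
        7.20437967e+01, -1.14452281e+00]), 'qvel': array([ 0.15429615,  0.010812  , -0.02050715, -0.00052373, -0.09316141,
        0.00359649]), 'effort': array([ 2.17987523e-03, -4.12452078e+01, -2.31970918e+01,  7.31058419e-02,
        4.57701471e-02, -1.14854624e-04]), 'ee_pos': array([ 133.09093968, -558.85937411,  213.10356027]), 'ee_rot': array([-1.79896254e+02, -2.38108668e-03,  1.33925568e+01]), 'force': array([-1.09907324,  0.2114391 ,  0.34630494]), 'torque': array([ 0.00503435, -0.0588391 ,  0.02242517]), 'gripper_width': 91.05857560762689}
side {'fx': 446.535134679505, 'fy': 446.535134679505, 'cx': 316.6977313107651, 'cy': 189.8229486045804, 'k1': 0.004290311910255934, 'R': array([[ 0.93084292, -0.36529101,  0.00969212],
       [-0.25524823, -0.66895194, -0.69810575],
       [ 0.26149531,  0.6473529 , -0.71592906]]), 't': array([-550.27514757,  217.67684976, 1054.53499286])} [ 292.02539749 -738.05150092  912.26703839]
top {'fx': 500.3159458651174, 'fy': 500.3159458651174, 'cx': 316.9998560444194, 'cy': 200.8946449252274, 'k1': -0.1067815723037151, 'R': array([[-0.01814152, -0.99980574,  0.0077054 ],
       [-0.98010131,  0.01625932, -0.19783088],
       [ 0.19766717, -0.01114103, -0.98020588]]), 't': array([   6.18661302,  588.05507662, 1591.00633814])} [ 261.97607171   14.34947553 1675.80155321]
```

View pics/top0.png

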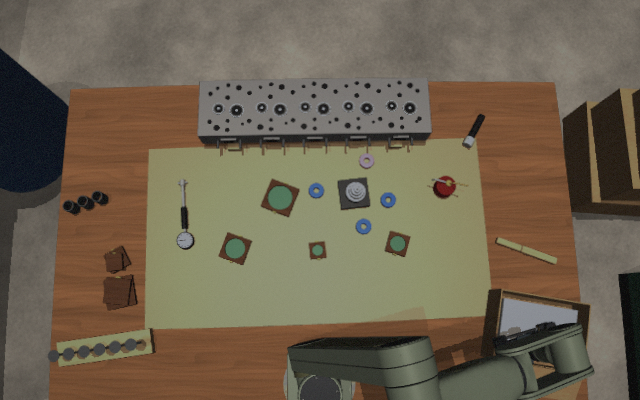

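View pics/side0.png

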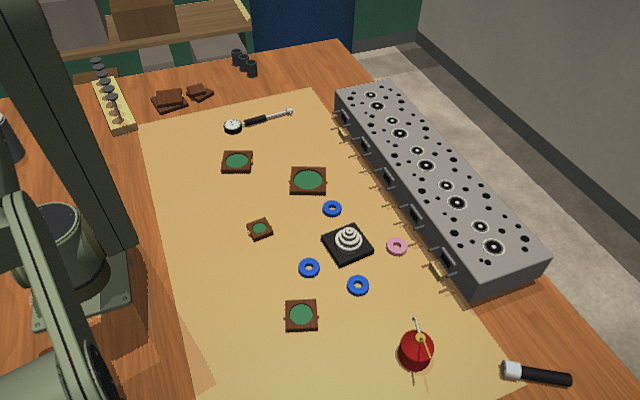

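```bash
cat > h.py <<'E'
from workcell import env
import cv2,numpy as np
from scipy.optimize import brentq,least_squares
P={n:{k:np.array(v) for k,v in env.camera_params(n).items()} for n in("side","top")}
def proj(n,X):
    p=P[n];c=np.atleast_2d(X)@p["R"].T+p["t"];s=c[:,:2]/c[:,2:];s=s*(1+p["k1"]*(s**2).sum(1,keepdims=True))
    return s*[p["fx"],p["fy"]]+[p["cx"],p["cy"]]
def back(n,uv,z):
    p=P[n];uv=np.atleast_2d(uv).astype(float)
    d=(uv-[p["cx"],p["cy"]])/[p["fx"],p["fy"]];s=d.copy()
    for _ in range(20): s=d/(1+p["k1"]*(s**2).sum(1,keepdims=True))
    w=np.c_[s,np.ones(len(s))]@p["R"];C=-p["R"].T@p["t"]
    return C+w*((z-C[2])/w[:,2:])
E
cat > m.py <<'E'
from h import *
for n in("top","side"):
    im=cv2.imread(f"pics/{n}0.png");hsv=cv2.cvtColor(im,cv2.COLOR_BGR2HSV)
    print(n,"mat hsv",hsv[300,200],hsv[250,317])
    m=cv2.inRange(hsv,(50,70,40),(90,255,255))
    k,l,s,c=cv2.connectedComponentsWithStats(m)
    for i in range(1,k):
        if s[i,4]>40 and s[i,1]>120 :
            if n=="side" and s[i,0]<140: continue
            ct=cv2.findContours((l==i).astype(np.uint8),cv2.RETR_EXTERNAL,cv2.CHAIN_APPROX_NONE)[0][0][:,0]
            X=back(n,ct,11);(x,y),r=cv2.minEnclosingCircle(X[:,:2].astype(np.float32))
            print("green",c[i].round(1),s[i,4],back(n,c[i],11)[0].round(1),"r",round(r,1))
for n,uv in(("top",(354,191)),("side",(348,232))):
    print(back(n,uv,74).round(1))
t=cv2.imread("pics/top0.png")[165:225,310:400];s=cv2.imread("pics/side0.png")[215:275,310:400]
cv2.imwrite("pics/c1.png",np.vstack([cv2.resize(a,None,fx=5,fy=5,interpolation=cv2.INTER_CUBIC) for a in(t,s)]))
E
python3 m.py
```

```text
top mat hsv [ 33  65 145] [ 67  78 125]
green [279.6 197. ] 416 [613.4 122.2  11. ] r 39.7
green [397.5 243.1] 161 [ 448.7 -271.9   11. ] r 24.0
green [234.3 248.1] 284 [441.5 274.6  11. ] r 32.3
green [317.2 249.8] 68 [431.6  -2.1  11. ] r 15.4
side mat hsv [ 20 110 202] [ 19 111 202]
green [236.4 160.3] 239 [441.1 278.4  11. ] r 32.4
green [307.8 179.3] 421 [612.7 125.6  11. ] r 40.9
green [259.  227.5] 108 [431.   3.  11.] r 17.1
green [300.8 313.7] 368 [ 448.1 -267.7   11. ] r 25.1
[[ 616.1 -125.9   74. ]]
[[ 616.8 -138.7   74. ]]
```

View pics/c1.png

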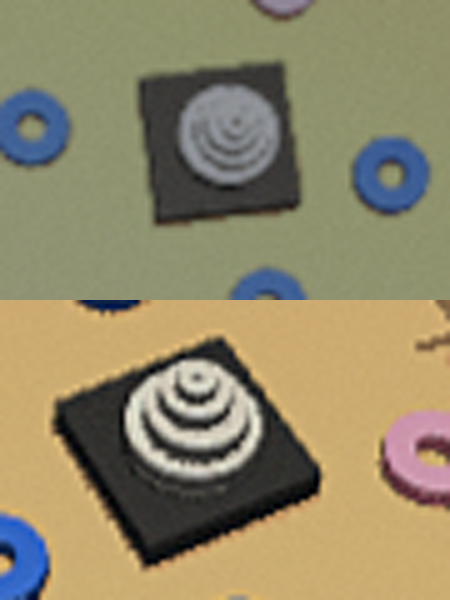

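```bash
cat > ov.py <<'E'
from h import *
def overlay(fn,imgs,circ,win,f=6):
    out=[]
    for n in("top","side"):
        x,y,w,h=win[n];im=cv2.resize(imgs[n][y:y+h,x:x+w],None,fx=f,fy=f,interpolation=cv2.INTER_CUBIC)
        for c,r,col in circ:
            a=np.linspace(0,2*np.pi,60);q=proj(n,np.c_[c[0]+r*np.cos(a),c[1]+r*np.sin(a),0*a+c[2]])
            q=((q-[x,y]+.5)*f-.5);cv2.polylines(im,[q.round().astype(np.int32)],True,col,1)
        out.append(im)
    cv2.imwrite(fn,np.vstack(out))
E
python3 - <<'E'
from ov import *
a=back("top",(357.0,189.2),74)[0];b=back("side",(349.4,230.4),74)[0];print(a,b)
c=(a+b)[:2]/2
im={n:cv2.imread(f"pics/{n}0.png") for n in P}
cc=[((*c,z),r,col) for z,r,col in((74,10,(0,0,255)),(64,18,(0,255,0)),(52,26,(255,0,0)),(38,34,(0,255,255)),(20,34,(255,0,255)))]
overlay("pics/c2.png",im,cc,{"top":(335,170,45,40),"side":(325,220,45,40)},7)
E
```

```text
[ 622.01290093 -136.0039045    74.        ] [ 621.95765041 -135.37423775   74.        ]
```

View pics/c2.png

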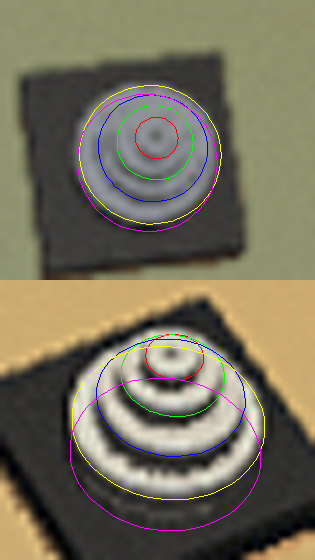

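>>> jog_arm --steps '[0.4,57.36,-29.9,0,13.4,0.4,57.36,-29.9,0,13.4,0.4,57.36,-29.9,0,13.4,0.4,57.36,-29.9,0,13.4,0.4,57.36,-29.9,0,13.4,0.4,57.36,-29.9,0,13.4,0.4,57.36,-29.9,0,13.4,0.4,57.36,-29.9,0,13.4,0.4,57.36,-29.9,0,13.4,0.4,57.36,-29.9,0,13.4,0.4,57.36,-29.9,0,13.4,0.4,57.36,-29.9,0,13.4,0.4,57.36,-29.9,0,13.4,0.4,57.36,-29.9,0,13.4,0.4,57.36,-29.9,4,13.4,0.4,57.36,-29.9,8.4,13.4,0.4,57.36,-29.9,11.4,13.4,0.4,57.36,-29.9,11.4,13.4,0.4,57.36,-29.9,11.4,13.4]' --force 15

```text
time_s: 2.0
ee_pos: [621.8, -136.2, 100.3]
ee_rot: [180.0, 0.0, -0.0]
force: [0.3, -1.0, 1.2]
gripper_width: 54.5
```

```bash
cat > look.py <<'E'
from ov import *
import sys
def snap(tag,circ=[],c=(622,-136,60),w=60,h=50,f=6,wins=None):
    im={n:np.ascontiguousarray(env.grab_frame(n)[:,:,::-1]) for n in("top","side")}
    for n in im: cv2.imwrite(f"pics/{n}_{tag}.png",im[n])
    win={n:(int(proj(n,c)[0,0]-w/2),int(proj(n,c)[0,1]-h/2),w,h) for n in im}
    overlay(f"pics/o_{tag}.png",im,circ,win,f)
    s=env.state();print({k:np.round(s[k],2) for k in("time_s","ee_pos","ee_rot","force","gripper_width")})
E
python3 - <<'E'
from look import *
snap("a",[((622,-135.7,74),10,(0,0,255)),((622,-135.7,100),2,(0,255,0))],(622,-136,90))
E
```

```text
{'time_s': np.float64(2.1), 'ee_pos': array([ 623.28, -136.32,  102.26]), 'ee_rot': array([ 1.7994e+02, -2.3000e-01, -2.0000e-02]), 'force': array([-0.46, -0.14, -0.37]), 'gripper_width': np.float64(54.8)}
```

View pics/o_a.png

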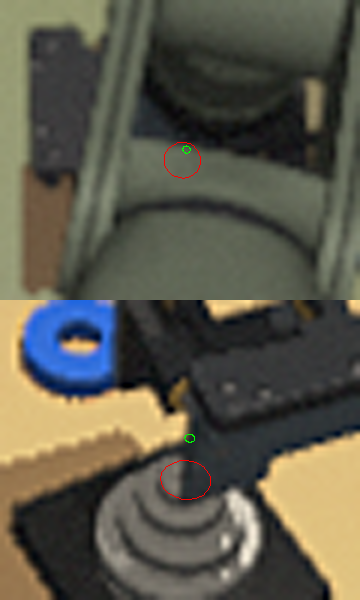

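```bash
python3 - <<'E'
from h import *
w,h=60,50;c=proj("side",(622,-136,90))[0]
o=np.array([int(c[0]-w/2),int(c[1]-h/2)])
for X in [(x,y,100) for y in(-136-27.4,-136-40.9) for x in(606,638)]: print(X,((proj("side",X)[0]-o+.5)*6+[0,300]).round(0))
E
```

```text
(606, -163.4, 100) [182. 501.]
(638, -163.4, 100) [257. 478.]
(606, -176.9, 100) [196. 527.]
(638, -176.9, 100) [272. 503.]
```

```bash
python3 - <<'E'
from h import *
im=cv2.imread("pics/side_a.png");x,y=335,195;f=12
o=cv2.resize(im[y:y+45,x:x+55],None,fx=f,fy=f,interpolation=cv2.INTER_CUBIC)
o=cv2.convertScaleAbs(o,alpha=2.2,beta=20)
for z,col in((100,(0,0,255)),(105,(0,255,0))):
    X=[(606,-163.4,z),(638,-163.4,z),(638,-176.9,z),(606,-176.9,z)]
    cv2.polylines(o,[((proj("side",X)-[x,y]+.5)*f).astype(np.int32)],True,col,1)
cv2.imwrite("pics/z1.png",o)
E
```

```text
(no output)
```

View pics/z1.png

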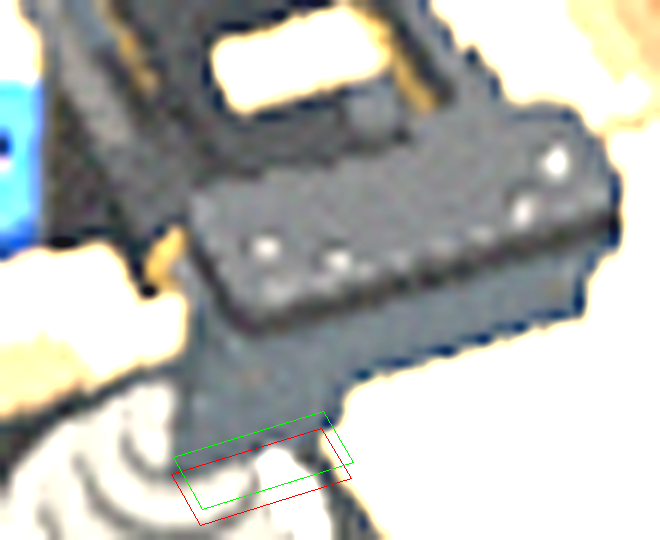

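>>> jog_arm --steps '[0.4,0,0,1.5,0,0.4,0,0,2.5,0,0.4,0,0,3.2,0,0.4,0,0,3.2,0,1,0,0,3.2,0,1,0,0,3.2,0,1,0,0,3.2,0,1,0,0,3.2,0,1,0,0,3.2,0,1,0,0,3.2,0,1,0,0,3.2,0,1,0,0,3.2,0,1,0,0,2.7,0,1,0,0,1.7,0,1,0,0,0.2,0,1,0,0,-1,0,1,0,0,-1,0]' --force 15

```text
time_s: 3.8
ee_pos: [623.4, -136.0, 112.6]
ee_rot: [179.9, -0.3, -0.0]
force: [0.0, -0.0, -0.1]
gripper_width: 18.8
```

```bash
python3 - <<'E'
from look import *
snap("b",[((622,-136,64),18,(0,255,0)),((622,-136,112),10,(0,0,255)),((622,-136,102),10,(0,0,255))],(622,-136,85),f=7)
E
```

```text
{'time_s': np.float64(3.9), 'ee_pos': array([ 621.98, -135.63,  110.31]), 'ee_rot': array([ 1.7999e+02, -4.0000e-02, -0.0000e+00]), 'force': array([0.35, 0.26, 0.44]), 'gripper_width': np.float64(19.03)}
```

View pics/o_b.png

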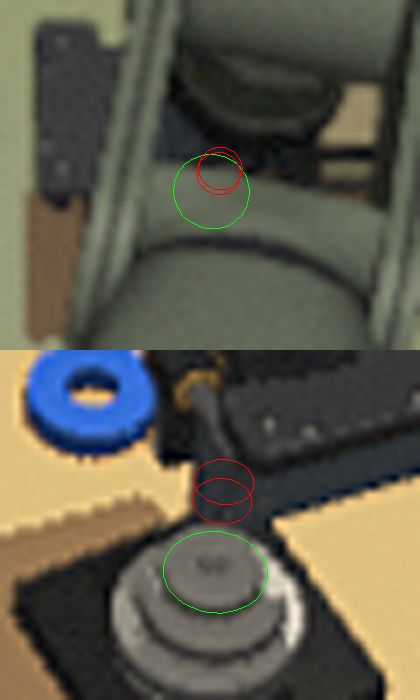

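>>> jog_arm --steps '[1,-1.5,-1.06,0,0,1,-4,-2.8,0,0,1,-6.5,-4.6,0,0,1,-9,-6.4,0,0,1,-11.5,-8.15,0,0,1,-14,-9.9,0,0,1,-16.5,-11.7,0,0,1,-18.4,-13.05,0,0,1,-19.08,-13.53,1,0,1,-19.08,-13.53,3,0,1,-19.08,-13.53,5,0,1,-19.08,-13.53,7,0,1,-19.08,-13.53,8.2,0,1,-19.08,-13.53,8.8,0,1,-19.08,-13.53,8.8,0]'

```text
time_s: 5.4
ee_pos: [430.3, -0.3, 21.1]
ee_rot: [180.0, 0.1, -0.0]
force: [-0.5, 0.0, -0.5]
gripper_width: 19.1
```

```bash
python3 - <<'E'
from look import *
snap("c",[((431.2,-.4,12),10,(0,0,255)),((431.2,-.4,16),18,(0,255,0)),((431.2,-.4,28),10,(0,255,255))],(431,0,20),f=7)
E
```

```text
{'time_s': np.float64(5.5), 'ee_pos': array([ 4.3139e+02, -3.4000e-01,  2.2130e+01]), 'ee_rot': array([ 1.7999e+02, -2.0000e-02, -1.0000e-02]), 'force': array([-0.75, -0.73,  0.58]), 'gripper_width': np.float64(18.62)}
```

View pics/o_c.png

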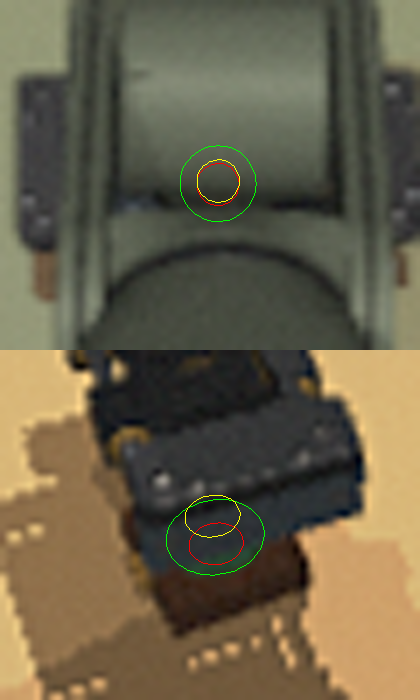

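>>> jog_arm --steps '[1,0,0,0.2,0,1,0,0,0.35,0,1,0,0,0.45,0,1,0,0,0.5,0,1,0,0,0.55,0,1,0,0,0.55,0]'

```text
time_s: 6.1
ee_pos: [431.2, -0.3, 16.4]
ee_rot: [180.0, -0.0, -0.0]
force: [-0.2, -0.4, 0.2]
gripper_width: 18.6
```

>>> jog_arm --steps '[1,0,0,0.05,0,1,0,0,0.05,0,1,0,0,0.05,0]'

```text
time_s: 6.4
ee_pos: [431.2, -0.3, 16.2]
ee_rot: [180.0, -0.0, -0.0]
force: [-2.1, -0.1, 5.0]
gripper_width: 18.7
```

>>> jog_arm --steps '[0.72,0,0,0,0,0.72,0,0,0,0,0.72,0,0,0,0,0.72,0,0,0,0,0.72,0,0,-0.3,0,0.72,0,0,-1,0,0.72,0,0,-2,0,0.4,0,0,-5,0,0.4,2,1.5,-9.4,0,0.4,6,5,-9.4,0,0.4,10,8,-9.4,0,0.4,14,10,-9.4,0,0.4,18,13,-9.4,0,0.4,19.08,13.53,-9.4,0]' --force 15

```text
time_s: 7.8
ee_pos: [625.9, -138.7, 110.4]
ee_rot: [179.9, -0.2, -0.1]
force: [-0.2, -0.0, -0.8]
gripper_width: 54.9
```

```bash
python3 - <<'E'
from look import *
snap("d",[((431.2,-.4,22),10,(0,0,255)),((431.2,-.4,16),18,(0,255,0))],(431,0,20),f=7)
E
```

```text
{'time_s': np.float64(7.9), 'ee_pos': array([ 622.9 , -136.42,  109.81]), 'ee_rot': array([-1.8e+02, -1.0e-02, -8.0e-02]), 'force': array([-1.04,  1.02, -0.06]), 'gripper_width': np.float64(54.29)}
```

View pics/o_d.png

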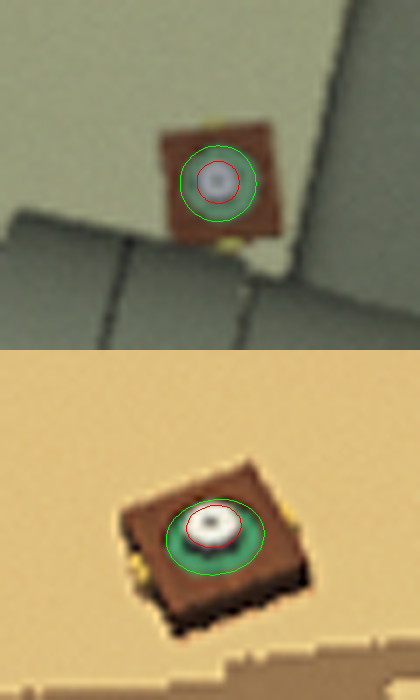

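>>> jog_arm --steps '[0.4,0,0,2,0,0.4,0,0,4,0,0.4,0,0,5,0,0.4,0,0,5.25,0,0.4,0,0,5.25,0,1,0,0,5.25,0,1,0,0,5.25,0,1,0,0,5.25,0,1,0,0,5.25,0,1,0,0,5.25,0,1,0,0,5.25,0,1,0,0,5.25,0,1,0,0,5,0,1,0,0,4.2,0,1,0,0,3,0,1,0,0,1.5,0,1,0,0,0,0,1,0,0,0,0]' --force 25

```text
time_s: 9.7
ee_pos: [623.7, -136.1, 112.9]
ee_rot: [179.9, -0.3, -0.0]
force: [0.1, -0.1, -0.1]
gripper_width: 34.6
```

>>> jog_arm --steps '[1,-1.5,1.1,0,0,1,-4,3.1,0,0,1,-6.5,5,0,0,1,-9,7,0,0,1,-11.5,8.9,0,0,1,-14,10.8,0,0,1,-16.5,12.8,0,0,1,-17.4,13.47,1,0,1,-17.4,13.47,3,0,1,-17.4,13.47,5,0,1,-17.4,13.47,7,0,1,-17.4,13.47,8.2,0,1,-17.4,13.47,8.7,0,1,-17.4,13.47,9,0,1,-17.4,13.47,9.2,0,1,-17.4,13.47,9.25,0,1,-17.4,13.47,9.3,0,1,-17.4,13.47,9.3,0]'

```text
time_s: 11.5
ee_pos: [448.2, -270.5, 17.4]
ee_rot: [180.0, -0.0, -0.0]
force: [0.7, 0.1, -1.9]
gripper_width: 34.8
```

>>> jog_arm --steps '[1,0,0,0.05,0,1,0,0,0.05,0,1,0,0,0.05,0]'

```text
time_s: 11.8
ee_pos: [448.2, -270.5, 17.2]
ee_rot: [180.0, -0.0, -0.0]
force: [-2.2, 0.7, 5.9]
gripper_width: 35.1
```

>>> jog_arm --steps '[0.54,0,0,0,0,0.54,0,0,0,0,0.54,0,0,0,0,0.54,0,0,0,0,0.54,0,0,-0.3,0,0.54,0,0,-1,0,0.54,0,0,-2,0,0.25,0,0,-5,0,0.25,2,-1.5,-9.35,0,0.25,6,-4.6,-9.35,0,0.25,10,-7.7,-9.35,0,0.25,14,-10.8,-9.35,0,0.25,17.4,-13.47,-9.35,0,0.25,17.4,-13.47,-9.35,0,0.25,17.4,-13.47,-9.35,0]'

```text
time_s: 13.3
ee_pos: [622.2, -135.0, 110.3]
ee_rot: [180.0, 0.0, 0.1]
force: [-0.1, 1.0, -0.2]
gripper_width: 68.4
```

```bash
python3 - <<'E'
from look import *
snap("e",[((448,-270.4,23),18,(0,0,255)),((448,-270.4,16),26,(0,255,0))],(448,-270,20),w=60,h=45,f=6)
im={n:cv2.imread(f"pics/{n}_e.png") for n in P}
win={n:(int(proj(n,(622,-136,50))[0,0]-30),int(proj(n,(622,-136,50))[0,1]-22),60,45) for n in P}
overlay("pics/o_e2.png",im,[((622,-135.7,52),26,(0,0,255)),((622,-135.7,38),34,(0,255,0))],win,6)
cv2.imwrite("pics/o_e3.png",np.hstack([cv2.imread("pics/o_e.png"),cv2.imread("pics/o_e2.png")]))
E
```

```text
{'time_s': np.float64(13.4), 'ee_pos': array([ 620.93, -136.18,  110.24]), 'ee_rot': array([ 1.7998e+02,  5.0000e-02, -3.0000e-02]), 'force': array([-0.38, -0.04,  0.73]), 'gripper_width': np.float64(68.39)}
```

View pics/o_e3.png

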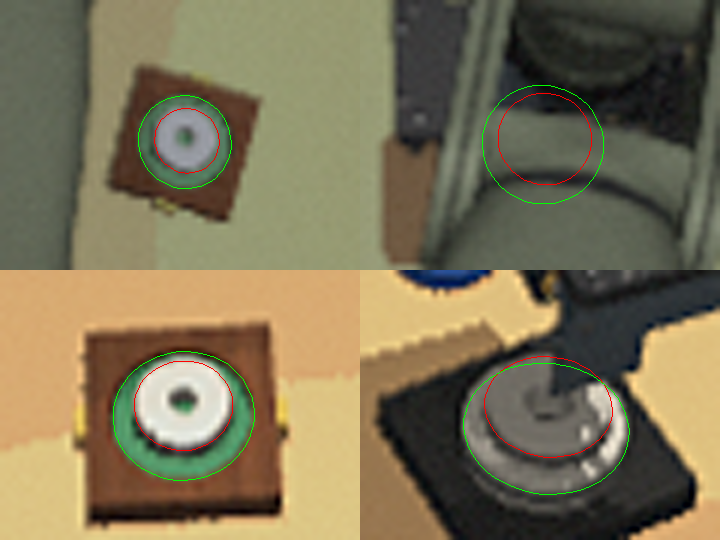

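>>> jog_arm --steps '[0.25,0,0,2,0,0.25,0,0,4,0,0.25,0,0,6,0,0.25,0,0,6.55,0,0.25,0,0,6.55,0,1,0,0,6.55,0,1,0,0,6.55,0,1,0,0,6.55,0,1,0,0,6.55,0,1,0,0,6.55,0,1,0,0,6.55,0,1,0,0,6.55,0,1,0,0,6.3,0,1,0,0,5.5,0,1,0,0,4.5,0,1,0,0,3,0,1,0,0,1.5,0,1,0,0,0.5,0,1,0,0,0,0,1,0,0,0,0]' --force 35

```text
time_s: 15.4
ee_pos: [622.3, -135.6, 110.7]
ee_rot: [180.0, -0.1, -0.0]
force: [-0.4, 0.0, -2.0]
gripper_width: 50.5
```

>>> jog_arm --steps '[1,-0.5,-1.13,0,0,1,-1.5,-3.4,0,0,1,-2.8,-6.3,0,0,1,-4.1,-9.27,0,0,1,-5.4,-12.2,0,0,1,-6.7,-15.15,0,0,1,-8,-18.1,0,0,1,-9.3,-21,0,0,1,-10.6,-24,0,0,1,-11.9,-26.9,0,0,1,-13.2,-29.85,0,0,1,-14.5,-32.8,0,0,1,-15.8,-35.7,0,0,1,-17,-38.4,0,0,1,-17.8,-40.25,0,0,1,-18.15,-41.04,0,0,1,-18.15,-41.04,0,0]'

```text
time_s: 17.1
ee_pos: [439.4, 275.3, 109.4]
ee_rot: [180.0, 0.1, 0.1]
force: [0.2, -0.2, -1.2]
gripper_width: 50.7
```

Ring held (−2 N). Lower to 17 mm, then the last 0.5 mm.

>>> jog_arm --steps '[1,0,0,1,0,1,0,0,3,0,1,0,0,5,0,1,0,0,7,0,1,0,0,8.2,0,1,0,0,8.7,0,1,0,0,9,0,1,0,0,9.2,0,1,0,0,9.25,0,1,0,0,9.3,0,1,0,0,9.3,0]'

```text
time_s: 18.2
ee_pos: [440.9, 275.0, 17.7]
ee_rot: [-180.0, -0.1, 0.0]
force: [-0.3, -0.6, 1.5]
gripper_width: 50.9
```

>>> jog_arm --steps '[1,0,0,0.05,0,1,0,0,0.05,0,1,0,0,0.05,0]'

```text
time_s: 18.5
ee_pos: [440.9, 275.0, 17.6]
ee_rot: [-180.0, -0.1, 0.0]
force: [-1.1, -1.1, 7.3]
gripper_width: 50.4
```

>>> jog_arm --steps '[0.36,0,0,0,0,0.36,0,0,0,0,0.36,0,0,0,0,0.36,0,0,0,0,0.36,0,0,-0.3,0,0.36,0,0,-1,0,0.36,0,0,-2,0,0,0,0,-5,0,0,1,2.3,-9.35,0,0,2.6,6,-9.35,0,0,4.5,10,-9.35,0,0,6.2,14,-9.35,0,0,8,18,-9.35,0,0,9.7,22,-9.35,0,0,11.5,26,-9.35,0,0,13.3,30,-9.35,0,0,15,34,-9.35,0,0,16.8,38,-9.35,0,0,18.15,41.04,-9.35,0,0,18.15,41.04,-9.35,0]'

```text
time_s: 20.5
ee_pos: [623.7, -139.8, 110.7]
ee_rot: [179.9, -0.2, -0.2]
force: [-0.6, 0.3, 0.3]
gripper_width: 91.1
```

```bash
python3 - <<'E'
from look import *
snap("f",[((440.5,274.7,24),26,(0,0,255)),((440.5,274.7,16),34,(0,255,0))],(440,275,20),w=60,h=45,f=6)
im={n:cv2.imread(f"pics/{n}_f.png") for n in P}
win={n:(int(proj(n,(622,-136,50))[0,0]-30),int(proj(n,(622,-136,50))[0,1]-22),60,45) for n in P}
overlay("pics/o_f2.png",im,[((622,-135.7,38),34,(0,255,0)),((622,-135.7,20),34,(0,0,255))],win,6)
cv2.imwrite("pics/o_f3.png",np.hstack([cv2.imread("pics/o_f.png"),cv2.imread("pics/o_f2.png")]))
E
```

```text
{'time_s': np.float64(20.6), 'ee_pos': array([ 621.8 , -136.07,  110.33]), 'ee_rot': array([-1.7998e+02,  0.0000e+00, -9.0000e-02]), 'force': array([-0.15, -0.42, -0.19]), 'gripper_width': np.float64(91.28)}
```

View pics/o_f3.png

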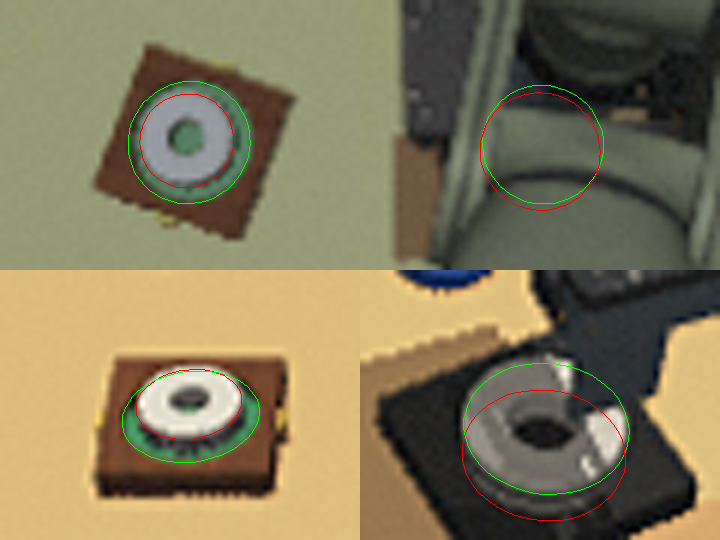

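>>> jog_arm --steps '[0,0.1,0,2,0,0,0.1,0,4,0,0,0.1,0,6,0,0,0.1,0,7.6,0,0,0.1,0,8.25,0,0,0.1,0,8.25,0,1,0.1,0,8.25,0,1,0.1,0,8.25,0,1,0.1,0,8.25,0,1,0.1,0,8.25,0,1,0.1,0,8.25,0,1,0.1,0,8.25,0,1,0.1,0,8.25,0,1,0.1,0,8.25,0,1,0.1,0,8.25,0,1,0.1,0,8,0,1,0.1,0,7.2,0,1,0.1,0,6,0,1,0.1,0,5,0,1,0.1,0,5,0]' --force 50

```text
time_s: 22.6
ee_pos: [624.4, -136.1, 62.2]
ee_rot: [179.9, -0.2, -0.0]
force: [0.6, 0.4, -3.5]
gripper_width: 65.9
```

>>> jog_arm --steps '[1,-0.05,-1,0,0,1,-0.15,-3,0,0,1,-0.25,-6,0,0,1,-0.37,-9,0,0,1,-0.5,-12,0,0,1,-0.62,-15,0,0,1,-0.75,-18,0,0,1,-0.87,-21,0,0,1,-1,-23.5,0,0,1,-1.05,-25.2,0,0,1,-1.07,-25.79,0,0,1,-1.07,-25.79,0.5,0,1,-1.07,-25.79,2,0,1,-1.07,-25.79,3.2,0,1,-1.07,-25.79,3.7,0,1,-1.07,-25.79,4,0,1,-1.07,-25.79,4.2,0,1,-1.07,-25.79,4.25,0,1,-1.07,-25.79,4.3,0,1,-1.07,-25.79,4.3,0]'

```text
time_s: 24.6
ee_pos: [612.6, 122.3, 17.4]
ee_rot: [180.0, -0.1, 0.0]
force: [0.2, -0.4, -2.6]
gripper_width: 65.8
```

>>> jog_arm --steps '[1,0,0,0.05,0,1,0,0,0.05,0,1,0,0,0.05,0]'

```text
time_s: 24.9
ee_pos: [612.6, 122.2, 17.3]
ee_rot: [-180.0, -0.1, -0.0]
force: [-2.0, -1.9, 3.9]
gripper_width: 65.9
```

>>> jog_arm --steps '[0.19,0,0,0,0,0.19,0,0,0,0,0.19,0,0,0,0,0.19,0,0,0,0,0.19,0,0,-0.3,0,0.19,0,0,-1,0,0.19,0,0,-2,0,0.19,0,0,-5,0,0.19,0,0,-9,0,0.19,0,4,-13,0,0.19,0,9,-15,0,0.19,0,14,-15,0,0.19,0,19,-15,0,0.19,0,24,-15,0,0.19,0,27,-15,0,0.19,0,27,-15,0]'

```text
time_s: 26.5
ee_pos: [612.1, -152.8, 167.4]
ee_rot: [179.9, -0.1, -0.3]
force: [0.1, 0.2, 0.3]
gripper_width: 73.9
```

```bash
python3 - <<'E'
from look import *
snap("g",[((612.3,122.2,27),34,(0,0,255)),((612.3,122.2,16),42,(0,255,0))],(612,122,20),w=60,h=45,f=6)
cv2.imwrite("pics/o_g3.png",np.hstack([cv2.imread("pics/o_g.png"),cv2.resize(cv2.imread("pics/side_g.png")[100:370,190:480],None,fx=1.5,fy=2)[:540]]))
E
```

```text
{'time_s': np.float64(26.6), 'ee_pos': array([ 612.13, -148.31,  167.13]), 'ee_rot': array([-1.7998e+02, -4.0000e-02, -1.2000e-01]), 'force': array([ 0.13,  0.01, -0.63]), 'gripper_width': np.float64(73.53)}
```

View pics/o_g3.png

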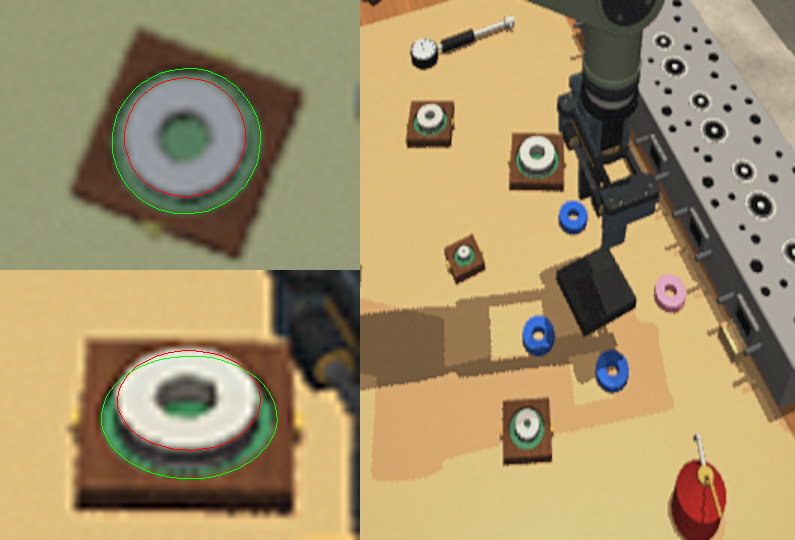

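```bash
python3 -c "
from workcell import env
print(env.job_done(), env.state()['time_s'])"
```

```text
the job is handed in; nothing more can be done
the job is handed in; nothing more can be done
```

I took the stack apart from the top down. The 20, 36, 52 and 68 mm rings now each lie in the case cut for them. The job was handed in shortly after 26.6 s on the robot's clock.

- **Setting down:** Each ring was lowered until the force reading rose, at the commanded height where it should touch the felt. Contact readings were about 4–7 N. I then opened the gripper a few millimetres before lifting clear.
- **Final pictures:** Both cameras show all four rings flat in their recesses with green felt around them. The 52 and 68 mm rings look about 1 pixel (roughly 3 mm) off centre, inside the 8 mm of room. I saw this only in the pictures and did not measure it.
- **Left alone:** The bore gauge, oil can and the blue and pink look-alikes look undisturbed in the last side picture. I checked this by eye only.
- **Small disagreements:**
  - The gripper read about 1–2 mm under the true ring diameters while holding them.
  - The two cameras differed by 4–5 mm in y on the case centres before I allowed for the recess walls hiding part of the felt.

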